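# Set the dryer dial and start it

## Task

Set the sweet-potato dryer and start it, by touch alone: with a fingertip, turn the big knurled dial clockwise until it clicks in with its pointer at the long mark, and let go of it. Then press the larger of the two black push buttons all the way down to start the dryer and let it come up again; do not press it before the dial is set, and do not press the smaller button. Pick nothing up and leave the loose things lying where they are.

Things in the scene. Friction and masses are not known exactly. Their poses are not given: they have to be found in the camera images.
- dial (a joint): dial angle (rad), growing clockwise seen from above. It rests in clicks 0.524 (30 deg) apart: 0, 0.524, 1.047, 1.571, 2.094; at 1.047 the white pointer line is at the long mark. End stops at -0.35 and 2.4. Let go within about 12 deg of a click, it snaps in by itself. It takes about 0.04 N m to leave a click. It starts one or two clicks anticlockwise of the long mark
- dial_top (a point): centre of the flat top face, on the vertical axis, of the dial: a black knurled disc 92 mm across, 20 mm thick, top 26 mm above the box top, 101 mm above the table; white pointer line on top. Too wide to pinch: turn it with a fingertip pressed on the top 25 to 38 mm from the centre and swept round. The whole dial is sprung: gives up to 5 mm down, 3 N to begin, 13 N at the bottom
- long_mark (a point): middle of the long wide white mark (22 x 6 mm) on the dial box's top, 63 mm from the dial's axis. The other white ticks (9 mm) mark the other clicks, 30 deg apart
- dial_box: grey dryer control box, fixed to the table, 200 x 160 x 75 mm (its x, y, z); origin at the centre of its underside, z up. The dial's axis is 35 mm from the origin along its -x; the long mark lies along +y of the dial
- start_button (a joint): travel of the start button (m): 0 up, 0.006 fully down
- start_button_top (a point): centre of the top of the start button: the larger black button, 36 mm across, on a vertical axis, in a 12 mm high aluminium collar on a grey box 85 x 85 x 50 mm fixed to the table; its top is 72 mm above the table. Sprung: 5 N presses it fully, 6 mm down; it comes up again when let go
- stop_button (a joint): travel of the stop button (m): 0 up, 0.006 fully down
- stop_button_top (a point): centre of the top of the stop button: the smaller black button, 22 mm across, on another box of the same kind, 72 mm above the table; not to be pressed. The two button boxes may stand in either order
- potato_big: whole sweet potato, about 130 x 55 mm; loose, to be left alone; origin at its underside
- potato_small: whole sweet potato, about 100 x 42 mm; loose, to be left alone; origin at its underside
- meter: small steel disc-shaped moisture meter, 38 mm across, 18 mm high, standing loose on the rear of the dial box; loose, to be left alone; origin at its underside
- brush: hand brush lying flat; loose, to be left alone; origin at its underside
- scraper: flat scraper lying flat; loose, to be left alone; origin at its underside
- bowl: steel bowl, 110 mm across, 50 mm high; loose, to be left alone; origin at its underside
- jar: amber jar with steel cap, 60 mm across, 75 mm high; loose, to be left alone; origin at its underside
- mug: white mug, 72 mm across, 80 mm high; loose, to be left alone; origin at its underside
Not all that is in view belongs to the job. What is shaped like the part that bears stop_button but blue, turquoise or yellow is not meant.

How it is judged:
On the way, in this order (a step that is already met when the one before it is completed fails the run):
1. the dial is let go and rests in the click at the long mark (value of joint dial between 0.9272 and 1.1672 rad and velocity of joint dial between -0.1 and 0.1 rad/s and contact force between each of the arm, the fingers and dial below 0.3 N), for 0.2 s.
2. the larger button is pressed down with the dial at the long mark (value of joint dial between 0.9272 and 1.1672 rad and value of joint start_button above 0.0045 m), for 0.05 s.
At the end, for the whole second after the job is handed in: The dial rests in the click at the long mark (within 0.12 rad), after which the larger button has been pressed at least 4.5 mm and has come up again (below 1.5 mm); the smaller button is up; the loose things are where they were (value of joint dial between 0.9272 and 1.1672 rad and value of joint each of start_button, stop_button below 0.0015 m); the robot touches nothing.
It fails at once if the larger button pressed while the dial is not at the long mark (value of joint start_button above 0.003 m and not (value of joint dial between 0.9272 and 1.1672 rad)).
It fails at once if the smaller button pressed (value of joint stop_button above 0.0025 m).
It fails at once if a loose thing lifted or moved by more than 20 mm (distance of any of potato_big, potato_small, meter, brush, scraper, bowl, jar, mug from where it was at the start of the episode above 0.02 m).
It also fails if it takes over 46 s, if anything falls off the work surface, if the arm or the gripper's body presses on something with over 40 N, if the wrist force passes 120 N, or if a joint passes its speed limit or range.

## Robot

A 6-joint arm with a two-finger parallel gripper is mounted at the origin on the work surface. World frame = base frame: x ahead of the robot, y to its left, z up, the work surface at z = 0. Lengths are in m, angles in rad, forces in N, time in s.
With the tool pointing down it reaches from about 0.275 to 0.85 m from the base axis. Payload 19 kg.
Tool frame: the origin (TCP) lies on the centre line of the jaws, within the pads' length; the fingertips stand 11 mm ahead of it and the grasp point (between the pads) lies 8 mm behind it (robot.tip_extent is the distance from the TCP to the fingertips, in m); y points along the fingers, z is the direction in which the jaws open and shut, and the axes are right-handed (so a half turn about y gives the same grasp; the last joint's range is limited). The gripper opens to 85 mm and grips with 20 to 120 N. Pads are 22 mm wide; open, the fingers measure 114 mm over their backs; the gripper's body (76 mm by 85 mm) begins 54 mm behind the grasp point. The pads swing forward as they close: fully open they stand 13 mm farther back than shut.
Start: joints at [1.003, 0.15, 1.437, -0, 1.554, -0.134], TCP at [0.242, 0.522, 0.216] pointing down, gripper open.
Joint ranges: [-2.8, 2.8], [-0.68, 2.1], [0.12, 2.68], [-1.39, 4.53], [0.16, 2.79], [-2.81, 2.81]. Speed limits (rad/s): [1.89, 1.89, 2.22, 3.01, 3.01, 3.01].

## Interface

Orientations are given as a unit quaternion [x, y, z, w].
In Python, from cell import robot gives the robot as it stands.
- The arm moves only by the tool move_arm, never from a script. Its argument "targets" is one flat list of numbers, 5 for each row, row after row: the finger opening in m, from 0 to 0.0854, then the shift along the tool's x, y, z in m, then the turn about the tool's y in rad. A call has 1 to 20 rows; each row is the pose to reach, as a shift and turn from the pose commanded when the call began, along the tool's axes at that moment; what a row does not reach only later rows make up. A row lasts 1/12 s, in which the tool goes at most 41.7 mm and 7.16 degrees, less where a joint would pass 70% of its speed; a pose out of reach is approached as far as the arm can. A call with a gripper value outside its range is refused whole. The fingers move at their own pace and stop on an object; "squeeze" is the grip in N (left out, the last holds). Time passes only in rows, so rows that repeat a pose let the fingers close. It gives the time, the measured TCP pose, the force and the opening at its end, in the units of the state.
- robot.get_state(): the state, without advancing time (a new reading comes with each control period).
- robot.read_camera(name): name is "scene" or "top" or "wrist"; returns (picture, depth): 384x512x3 uint8, blue, green, red; 384x512 float32, m along the optical axis (not along the pixel's ray), 0 where there is no reading.
- robot.camera_info(name): a dict with "intrinsics" (3x3 intrinsics, pixels), "view" (4x4, takes a point from world to camera coordinates); the wrist camera has in their place "tool_from_camera" (4x4, takes a point from camera to tool coordinates, whose origin is the TCP and whose axes are the tool frame's). Camera axes: x right, y down, z forward; pixel columns grow to the right and rows downward; lengths in m; the calibration is good to about 2 mm. A picture is of the moment at which its call begins: read the wrist's pose just before it. camera_info takes no time and is no camera call.
- robot.finish_job(): hands the job in, once; it reports no verdict.
Trained networks look in the newest picture that a camera, given by its name, has taken for a name from the list of things; names that differ only in an ending like _2 or _b are one class to them, and where a whole thing is asked for, a point or a joint stands for the part that bears it (a point fixed in the world has none). Each returns a list of dicts, best first, with "p" (0 to 1); they miss things now and then, are a little off and sometimes report something else, mostly with a low value. They report only what shows in the picture. A call takes as long as a camera call. They do not tell look-alikes from the thing itself.
- robot.cut_out(camera, name): "region" (384x512 bool, what is visible of it) and "uv" ([column, row] in pixels, amid what is visible of it).
- robot.pinpoint(camera, name): "uv" ([column, row] in pixels: a listed point, or the origin of a listed thing).
The state is a dict: "time": time; "q": joint angles; "joint_velocities": joint speeds; "joint_efforts": joint torques, N m; "position": TCP position; "ee_rot": TCP orientation; "wrist_force": force on the tool from outside, world axes, zero at the start; "ft_torque": the same for the moment, N m; "grip_width": finger opening in m.
Only numpy, scipy, OpenCV 4.12 (cv2) and the standard library are available. Lean on these libraries where they do the work, as an engineer would, in place of code of your own. Each camera call takes 0.05 s, during which the arm holds its last target. There are 200 camera calls.

## Working session

There is one attempt and no reset: what is moved stays moved. The work goes in short steps, Python scripts to look and compute and a tool call to move; the robot and the scene stay as the last step left them, time stands still between calls to the robot, and variables do not carry over. Pictures are saved under pics/ and viewed, about 8 in all and at most 12, crops included, and the job is handed in when it is done.

Besides the shell and the picture viewer there is one more tool, called after "Call:" as name(argument=value, ...), one argument or row to a line, values as JSON. move_arm: Moves the arm, as the interface text tells. Its arguments: {"type":"object","properties":{"targets":{"type":"array"},"squeeze":{"type":"number"}},"required":["targets"]}

```bash
mkdir -p pics; cat > h.py <<'E'
import numpy as np, cv2
from cell import robot
from scipy.spatial.transform import Rotation as R
def look(cam):
    s=robot.get_state(); im,d=robot.read_camera(cam); return s,im,d
def cam2w(cam,s):
    i=robot.camera_info(cam); K=np.array(i["intrinsics"])
    if cam=="wrist":
        T=np.eye(4);T[:3,:3]=R.from_quat(s["ee_rot"]).as_matrix();T[:3,3]=s["position"]
        return K,T@np.array(i["tool_from_camera"])
    return K,np.linalg.inv(np.array(i["view"]))
def ray_z(cam,s,uv,z):
    K,T=cam2w(cam,s); r=T[:3,:3]@np.linalg.inv(K)@np.array([uv[0],uv[1],1.]); o=T[:3,3]
    return o+r*(z-o[2])/r[2]
E
python3 - <<'E'
from h import *
s,im,d=look("top"); cv2.imwrite("pics/top.png",im)
print(s["position"],s["ee_rot"],R.from_quat(s["ee_rot"]).as_matrix().round(3))
for n,z in [("dial_top",.101),("long_mark",.075),("start_button_top",.072),("stop_button_top",.072)]:
    for r in robot.pinpoint("top",n): print(n,r["p"],r["uv"],ray_z("top",s,r["uv"],z).round(4))
E
```

```text
[0.2415451  0.52151896 0.21498176] [ 0.69094725 -0.15231512  0.15201196 -0.69013358] [[ 0.907 -0.001  0.42 ]
 [-0.42  -0.001  0.907]
 [-0.    -1.    -0.001]]
dial_top 0.8 [222.1, 181.1] [0.4956 0.16   0.101 ]
long_mark 0.89 [201.8, 173.9] [0.5264 0.2313 0.075 ]
start_button_top 0.58 [366.3, 170.7] [ 0.5265 -0.3181  0.072 ]
stop_button_top 0.7 [312.0, 128.0] [ 0.6784 -0.1426  0.072 ]
stop_button_top 0.59 [277.0, 215.2] [ 0.3834 -0.017   0.072 ]
stop_button_top 0.59 [168.1, 220.8] [0.3718 0.3421 0.072 ]
stop_button_top 0.56 [315.8, 182.0] [ 0.4917 -0.1485  0.072 ]
stop_button_top 0.49 [375.6, 219.8] [ 0.3621 -0.3391  0.072 ]
stop_button_top 0.4 [378.9, 265.8] [ 0.214  -0.3407  0.072 ]
```

View pics/top.png

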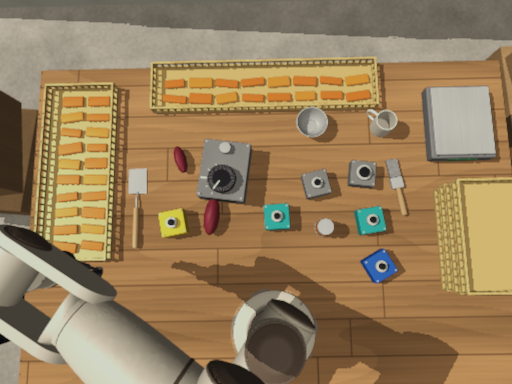

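The grey boxes are at (316,182), with the smaller button, and (364,172), with the larger one. The turquoise, blue and yellow boxes are decoys. The dial is at (222,181), with its white pointer toward the lower left. I'll confirm with an enlarged crop.

```bash
python3 - <<'E'
from h import *
im=cv2.imread("pics/top.png")
c=lambda x,y,w,h:cv2.resize(im[y:y+h,x:x+w],None,fx=6,fy=6,interpolation=cv2.INTER_CUBIC)
cv2.imwrite("pics/crop.png",np.hstack([c(190,135,65,75),cv2.resize(c(295,155,90,50),(390,450*1))if 0 else c(297,140,65,75)])[:, :])
a=c(190,135,65,70); b=c(300,140,68*1,70); b2=c(335,140,55,70)
cv2.imwrite("pics/crop.png",cv2.resize(np.hstack([a,c(300,140,85,70)]),(771,360)))
s=robot.get_state()
print(np.array(robot.camera_info("wrist")["tool_from_camera"]).round(3), robot.camera_info("wrist")["intrinsics"], robot.tip_extent)
E
```

```text
[[-0.001  0.949  0.315 -0.082]
 [ 0.001 -0.315  0.949 -0.158]
 [ 1.     0.001 -0.001 -0.   ]
 [ 0.     0.     0.     1.   ]] [[338.6362403    0.         252.5162321 ]
 [  0.         338.6362403  191.15634713]
 [  0.           0.           1.        ]] 0.011
```

View pics/crop.png

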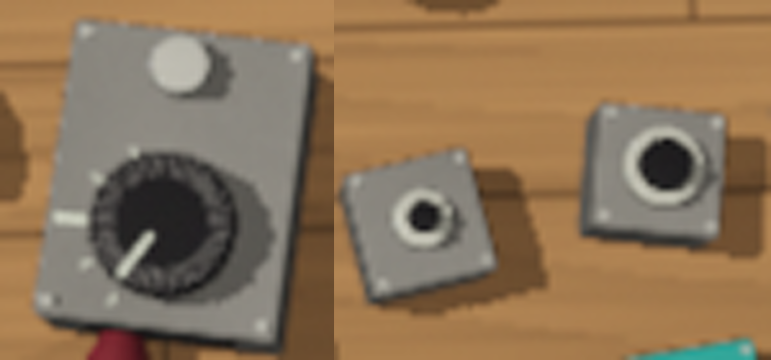

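Call:
move_arm(
  targets=[0.0,0.382,-0.035,-0.221,0,0.0,0.382,-0.035,-0.221,0,0.0,0.382,-0.035,-0.221,0,0.0,0.382,-0.035,-0.221,0,0.0,0.382,-0.035,-0.221,0,0.0,0.382,-0.035,-0.221,0,0.0,0.382,-0.035,-0.221,0,0.0,0.382,-0.035,-0.221,0,0.0,0.382,-0.035,-0.221,0,0.0,0.382,-0.035,-0.221,0,0.0,0.382,-0.035,-0.221,0,0.0,0.382,-0.035,-0.221,0,0.0,0.382,-0.035,-0.221,0],
)

```text
time: 1.33
position: [0.4959, 0.1595, 0.2503]
ee_rot: [0.69, -0.153, 0.153, -0.69]
wrist_force: [-0.2, 0.5, 0.7]
grip_width: -0.0003
```

```bash
python3 - <<'E'
from h import *
s,im,d=look("wrist"); cv2.imwrite("pics/w1.png",im)
print(s["time"],s["position"],R.from_quat(s["ee_rot"]).as_matrix().round(3).tolist(),s["q"],s["grip_width"],s["wrist_force"])
for n,z in [("dial_top",.101),("long_mark",.075)]:
    for r in robot.pinpoint("wrist",n): print(n,r["p"],r["uv"],ray_z("wrist",s,r["uv"],z).round(4))
E
```

```text
1.3333 [0.49592807 0.15952864 0.25031636] [[0.906, -0.001, 0.423], [-0.423, -0.0, 0.906], [-0.0, -1.0, -0.0]] [ 1.63261699e-01  2.81159693e-02  1.50074055e+00  1.28996346e-06
  1.61333544e+00 -9.71162357e-01] -0.0002598623333164891 [-0.18911795  0.52461153  0.68977442]
dial_top 0.86 [259.8, 177.9] [0.5045 0.1623 0.101 ]
dial_top 0.71 [128.3, 356.1] [ 0.6336 -0.0619  0.101 ]
long_mark 0.77 [319.0, 152.2] [0.5121 0.2244 0.075 ]
```

View pics/w1.png

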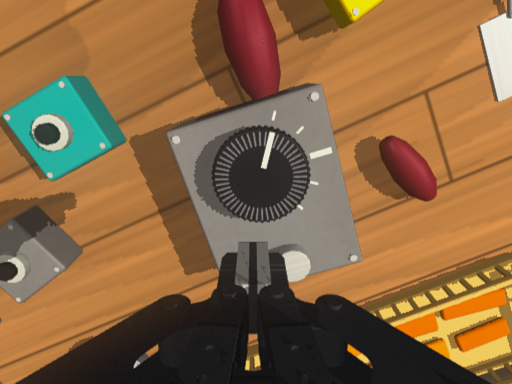

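The dial is centred at about (261,174) with its pointer tip at (271,133). The long mark is at (320,153), and the meter at (295,266) is beside the fingertips.

```bash
python3 - <<'E'
from h import *
s=robot.get_state(); im=cv2.imread("pics/w1.png")
g=cv2.cvtColor(im,cv2.COLOR_BGR2HSV); w=((g[...,2]>200)&(g[...,1]<40)).astype(np.uint8)
n,l,st,ce=cv2.connectedComponentsWithStats(w[100:225,225:345])
for i in range(1,n):
    if st[i,4]>8: print(st[i],ce[i]+[225,100],ray_z("wrist",s,ce[i]+[225,100],.101).round(4),ray_z("wrist",s,ce[i]+[225,100],.075).round(4))
for uv in [(261,174),(271,133),(264,168),(212,174),(310,174),(261,126),(261,222)]: print(uv,ray_z("wrist",s,uv,.101).round(4))
# box corner screws
for uv in [(176,140),(314,97),(353,258)]: print(uv,ray_z("wrist",s,uv,.075).round(4))
E
```

```text
[47 11  4  9 22] [273.59090909 115.09090909] [0.4556 0.1994 0.101 ] [0.4586 0.1998 0.075 ]
[72 26  7  8 19] [299.68421053 129.36842105] [0.4771 0.2158 0.101 ] [0.4819 0.2175 0.075 ]
[ 36  32  13  36 174] [267.38505747 149.89655172] [0.482  0.1816 0.101 ] [0.4872 0.1805 0.075 ]
[ 85  47  22  12 129] [320.56589147 152.5503876 ] [0.5048 0.2252 0.101 ] [0.512  0.2277 0.075 ]
[85 81  8  4 19] [313.68421053 182.57894737] [0.5291 0.2088 0.101 ] [0.5384 0.2099 0.075 ]
[ 73 105   5   5  14] [300.07142857 206.78571429] [0.5465 0.1877 0.101 ] [0.5572 0.1871 0.075 ]
(261, 174) [0.5005 0.1668 0.101 ]
(271, 133) [0.4692 0.1909 0.101 ]
(264, 168) [0.4964 0.1718 0.101 ]
(212, 174) [0.4812 0.1249 0.101 ]
(310, 174) [0.5198 0.2087 0.101 ]
(261, 126) [0.4597 0.1853 0.101 ]
(261, 222) [0.5453 0.1466 0.101 ]
(176, 140) [0.4403 0.1024 0.075 ]
(314, 97) [0.4593 0.2414 0.075 ]
(353, 258) [0.6382 0.2174 0.075 ]
```

Call:
move_arm(
  targets=[0.0,-0.028,0.04,0.0085,0,0.0,-0.028,0.08,0.0085,0,0.0,-0.028,0.115,0.0085,0,0.0,-0.028,0.13,0.0085,0,0.0,-0.028,0.136,0.0085,0,0.0,-0.028,0.139,0.0085,0,0.0,-0.028,0.141,0.0085,0,0.0,-0.028,0.141,0.0085,0],
)

```text
time: 2.15
position: [0.4741, 0.1805, 0.1107]
ee_rot: [-0.69, 0.151, -0.153, 0.691]
wrist_force: [0.1, -0.5, -0.3]
grip_width: 0.0
```

Call:
move_arm(
  targets=[0.0,0,0.001,0,0,0.0,0,0.002,0,0,0.0,0,0.002,0,0],
)

```text
time: 2.4
position: [0.4738, 0.1801, 0.108]
ee_rot: [-0.69, 0.152, -0.152, 0.691]
wrist_force: [-0.5, -0.4, -0.4]
grip_width: 0.0001
```

Call:
move_arm(
  targets=[0.0,0,0.001,0,0,0.0,0,0.002,0,0,0.0,0,0.002,0,0],
)

```text
time: 2.65
position: [0.4735, 0.18, 0.1054]
ee_rot: [0.691, -0.152, 0.152, -0.69]
wrist_force: [0.3, 0.2, 0.6]
grip_width: -0.0001
```

```bash
python3 - <<'E'
from h import *
s,im,d=look("wrist"); cv2.imwrite("pics/w2.png",im)
print(s["time"],s["position"],s["grip_width"],s["wrist_force"],s["ft_torque"])
E
```

```text
2.65 [0.47354346 0.18003978 0.10544923] -0.00011514493047751938 [0.27641278 0.15056687 0.5703186 ] [-0.02651394  0.03748221  0.01876956]
```

View pics/w2.png

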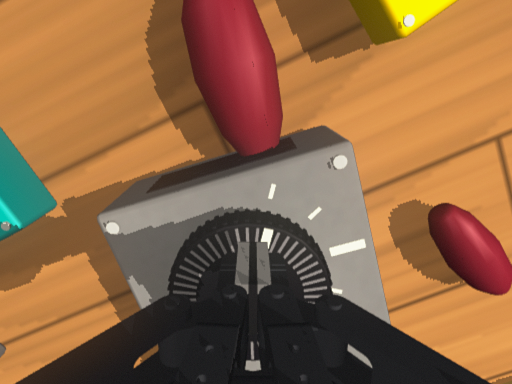

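The fingertips, at about (253,245), are over the dial's near part beside the pointer at (267,235), with no contact force yet. I'll keep going down in small steps.

Call:
move_arm(
  targets=[0.0,0,0.001,0,0,0.0,0,0.002,0,0,0.0,0,0.002,0,0],
)

```text
time: 2.95
position: [0.4735, 0.18, 0.1033]
ee_rot: [0.691, -0.152, 0.152, -0.69]
wrist_force: [0.6, -0.1, -0.8]
grip_width: 0.0003
```

```bash
python3 - <<'E'
from h import *
s,im,d=look("wrist")
K,T=cam2w("wrist",s); Ki=np.linalg.inv(K); X=np.array(robot.camera_info("wrist")["tool_from_camera"])
for uv in [(253,235),(245,250),(262,250),(245,262),(262,262),(245,275),(220,240),(290,240),(225,275),(350,247),(200,230),(300,300)]:
    p=Ki@np.array([*uv,1.])*d[uv[1],uv[0]]; p=np.append(p,1)
    print(uv,d[uv[1],uv[0]].round(4),"tool",(X@p)[:3].round(4),"world",(T@p)[:3].round(4))
print(s["position"],s["wrist_force"])
E
```

```text
(253, 235) 0.1771 tool [-0.0047  0.0025 -0.0003] world [0.469  0.1818 0.1008]
(245, 250) 0.1455 tool [-0.0124 -0.0282 -0.0037] world [0.4606 0.1819 0.1315]
(262, 250) 0.1468 tool [-0.0118 -0.027   0.0036] world [0.4643 0.1883 0.1304]
(245, 262) 0.1363 tool [-0.0123 -0.0379 -0.0035] world [0.4609 0.182  0.1413]
(262, 262) 0.1376 tool [-0.0116 -0.0368  0.0034] world [0.4643 0.188  0.1401]
(245, 275) 0.1276 tool [-0.0121 -0.0472 -0.0033] world [0.4611 0.1821 0.1505]
(220, 240) 0.1772 tool [-0.0022  0.0018 -0.0175] world [0.4641 0.165  0.1015]
(290, 240) 0.1779 tool [-0.0019  0.0025  0.0192] world [0.4798 0.1982 0.1009]
(225, 275) 0.1349 tool [-0.0081 -0.0408 -0.0114] world [0.4613 0.1731 0.1442]
(350, 247) 0.2077 tool [0.0156 0.0281 0.0593] world [0.5125 0.2272 0.0752]
(200, 230) 0.1912 tool [-0.0012  0.0162 -0.0302] world [0.4597 0.1532 0.0871]
(300, 300) 0.1201 tool [-0.0078 -0.0565  0.0164] world [0.4733 0.1982 0.1598]
[0.47346481 0.1800432  0.10333257] [ 0.57226472 -0.07980862 -0.84301905]
```

```bash
python3 - <<'E'
from h import *
s,im,d=look("wrist")
K,T=cam2w("wrist",s); Ki=np.linalg.inv(K); X=np.array(robot.camera_info("wrist")["tool_from_camera"])
for c in (241,246,259,264):
  for r in range(226,256,2):
    p=Ki@np.array([c,r,1.])*d[r,c]; print(c,r,(X@np.append(p,1))[:3].round(4),im[r,c])
cv2.imwrite("pics/w3.png",cv2.resize(im[190:310,170:330],None,fx=4,fy=4,interpolation=cv2.INTER_CUBIC))
E
```

```text
241 226 [-0.0093  0.0038 -0.0065] [49 52 55]
241 228 [-0.0088  0.0023 -0.0065] [49 49 51]
241 230 [-0.008   0.0017 -0.0065] [44 47 49]
241 232 [-0.0067  0.002  -0.0065] [46 47 50]
241 234 [-0.0057  0.0018 -0.0065] [46 48 50]
241 236 [-0.004   0.0029 -0.0066] [45 47 48]
241 238 [-0.003   0.0026 -0.0066] [43 45 47]
241 240 [-0.0022  0.0018 -0.0065] [43 45 48]
241 242 [-0.0127 -0.0211 -0.0057] [90 96 99]
241 244 [-0.0125 -0.0227 -0.0056] [104 111 115]
241 246 [-0.0118 -0.0232 -0.0056] [103 111 116]
241 248 [-0.012  -0.0256 -0.0055] [ 97 104 109]
241 250 [-0.0124 -0.0281 -0.0054] [ 93  98 102]
241 252 [-0.0119 -0.029  -0.0054] [103 110 114]
241 254 [-0.0122 -0.0312 -0.0053] [105 112 116]
246 226 [-0.0096  0.0031 -0.0039] [54 56 58]
246 228 [-0.0084  0.0033 -0.0039] [53 56 58]
246 230 [-0.0071  0.0036 -0.0039] [138 144 152]
246 232 [-0.0068  0.0018 -0.0039] [139 145 152]
246 234 [-0.0047  0.0037 -0.004 ] [139 145 153]
246 236 [-0.0038  0.0034 -0.004 ] [140 145 153]
246 238 [-0.0028  0.0029 -0.0039] [138 144 150]
246 240 [-0.0022  0.0018 -0.0039] [137 142 150]
246 242 [-0.0118 -0.0194 -0.0
[... 1016 characters left out ...]
096  0.0032  0.0054] [49 53 55]
264 228 [-0.0089  0.0021  0.0054] [64 68 72]
264 230 [-0.0083  0.0011  0.0054] [199 225 228]
264 232 [-0.0069  0.0016  0.0054] [238 253 253]
264 234 [-0.0052  0.0028  0.0055] [238 251 251]
264 236 [-0.0047  0.0014  0.0054] [237 249 250]
264 238 [-0.0037  0.0011  0.0055] [235 248 249]
264 240 [-0.0026  0.001   0.0055] [237 250 251]
264 242 [-0.0124 -0.0205  0.0047] [105 114 118]
264 244 [-0.012  -0.0218  0.0046] [107 113 117]
264 246 [-0.0121 -0.0238  0.0046] [106 113 118]
264 248 [-0.0125 -0.0264  0.0045] [105 112 116]
264 250 [-0.0121 -0.0274  0.0045] [106 113 116]
264 252 [-0.012  -0.0291  0.0044] [105 112 117]
264 254 [-0.0119 -0.0306  0.0044] [105 112 117]
```

View pics/w3.png

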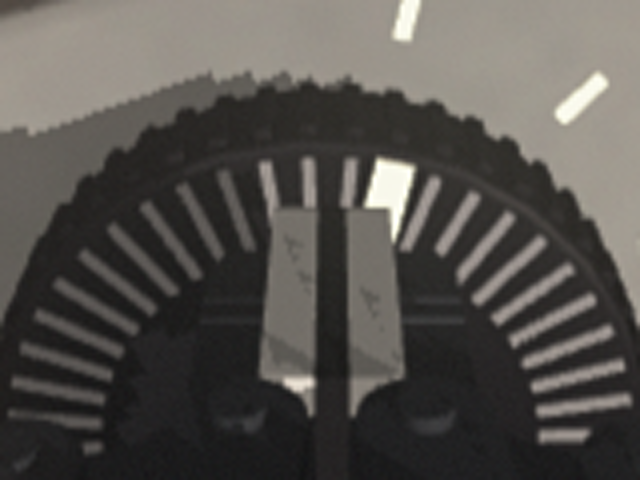

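The camera puts the tips about 20 mm higher than the nominal tip length does, and the missing contact force agrees. I'll go down in guarded steps and trust the force.

Call:
move_arm(
  targets=[0.0,0,0.002,0,0,0.0,0,0.004,0,0,0.0,0,0.004,0,0,0.0,0,0.004,0,0],
)

```text
time: 3.38
position: [0.4735, 0.1801, 0.0994]
ee_rot: [0.691, -0.152, 0.152, -0.69]
wrist_force: [-0.6, -0.2, 0.3]
grip_width: 0.0002
```

Call:
move_arm(
  targets=[0.0,0,0.002,0,0,0.0,0,0.004,0,0,0.0,0,0.004,0,0,0.0,0,0.004,0,0],
)

```text
time: 3.72
position: [0.4735, 0.1801, 0.0954]
ee_rot: [0.691, -0.152, 0.152, -0.69]
wrist_force: [0.2, 0.9, 0.5]
grip_width: -0.0001
```

Call:
move_arm(
  targets=[0.0,0,0.002,0,0,0.0,0,0.004,0,0,0.0,0,0.006,0,0,0.0,0,0.007,0,0,0.0,0,0.008,0,0,0.0,0,0.008,0,0],
)

```text
time: 4.22
position: [0.4735, 0.18, 0.0873]
ee_rot: [0.691, -0.152, 0.152, -0.69]
wrist_force: [1.0, 0.6, 0.2]
grip_width: -0.0001
```

```bash
python3 - <<'E'
from h import *
s,im,d=look("wrist"); cv2.imwrite("pics/w4.png",im[150:384])
print(s["time"],s["position"],s["grip_width"],s["wrist_force"],s["ft_torque"])
K,T=cam2w("wrist",s); Ki=np.linalg.inv(K); X=np.array(robot.camera_info("wrist")["tool_from_camera"])
for c in (246,259):
  for r in range(222,262,3):
    p=Ki@np.array([c,r,1.])*d[r,c]; print(c,r,(X@np.append(p,1))[:3].round(4),(T@np.append(p,1))[:3].round(4))
E
```

```text
4.2167 [0.47346801 0.18004367 0.08732352] -6.726191833486314e-05 [1.01347218 0.61090739 0.17800154] [-0.00238819  0.02197427  0.0201331 ]
246 222 [-0.0121  0.0026 -0.0039] [0.4609 0.1816 0.0847]
246 225 [-0.0116 -0.0001 -0.0038] [0.4613 0.1814 0.0874]
246 228 [-0.0119 -0.0043 -0.0038] [0.4611 0.1816 0.0916]
246 231 [-0.0118 -0.0078 -0.0037] [0.4612 0.1817 0.0951]
246 234 [-0.0114 -0.0103 -0.0036] [0.4616 0.1815 0.0976]
246 237 [-0.0101 -0.0107 -0.0036] [0.4628 0.181  0.0981]
246 240 [-0.0101 -0.014  -0.0036] [0.4628 0.181  0.1013]
246 243 [-0.0121 -0.0209 -0.0034] [0.4611 0.182  0.1082]
246 246 [-0.0126 -0.0247 -0.0034] [0.4607 0.1823 0.1121]
246 249 [-0.0124 -0.0272 -0.0033] [0.4608 0.1823 0.1145]
246 252 [-0.0123 -0.0297 -0.0033] [0.4609 0.1823 0.117 ]
246 255 [-0.012  -0.0317 -0.0032] [0.4613 0.1821 0.119 ]
246 258 [-0.0126 -0.0353 -0.0032] [0.4607 0.1825 0.1226]
246 261 [-0.0119 -0.0365 -0.0031] [0.4614 0.1822 0.1238]
259 222 [-0.0075  0.0131  0.003 ] [0.4679 0.186  0.0743]
259 225 [-0.0112  0.0007  0.0028] [0.4644 0.1873 0.0866]
259 228 [-0.0115 -0.0036  0.0027] [0.4642 0.1874 0.0909]
259 231 [-0.0118 -0.0077  0.0026] [0.4639 0.1874 0.095 ]
259 234 [-0.0118 -0.0109  0.0026] [0.4639 0.1873 0.0983]
259 237 [-0.0104 -0.0113  0.0026] [0.4652 0.1868 0.0987]
259 240 [-0.0096 -0.0129  0.0026] [0.4659 0.1864 0.1003]
259 243 [-0.012  -0.0208  0.0024] [0.4636 0.1873 0.1081]
259 246 [-0.0121 -0.0239  0.0024] [0.4635 0.1873 0.1112]
259 249 [-0.012  -0.0264  0.0023] [0.4636 0.1872 0.1137]
259 252 [-0.0119 -0.029   0.0023] [0.4636 0.1871 0.1163]
259 255 [-0.0123 -0.0322  0.0022] [0.4633 0.1872 0.1196]
259 258 [-0.012  -0.0343  0.0022] [0.4635 0.1871 0.1216]
259 261 [-0.012  -0.0367  0.0022] [0.4635 0.1871 0.124 ]
```

View pics/w4.png

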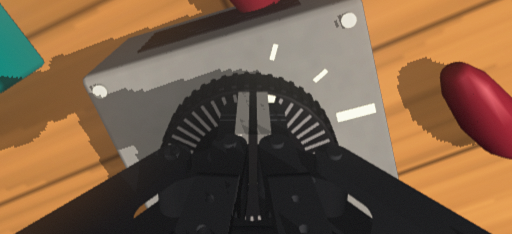

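Call:
move_arm(
  targets=[0.0,0,0.003,0,0,0.0,0,0.006,0,0,0.0,0,0.007,0,0,0.0,0,0.008,0,0,0.0,0,0.008,0,0],
)

```text
time: 4.68
position: [0.4737, 0.1804, 0.0801]
ee_rot: [-0.69, 0.152, -0.152, 0.691]
wrist_force: [-4.5, 1.8, 11.3]
grip_width: 0.0
```

Call:
move_arm(
  targets=[0.0,0.0002,-0.0007,0.0033,0.105,0.0,0.0007,-0.0007,0.0065,0.209,0.0,0.0015,-0.0007,0.0097,0.314,0.0,0.0027,-0.0007,0.0128,0.419,0.0,0.0042,-0.0007,0.0158,0.524,0.0,0.006,-0.0007,0.0185,0.628,0.0,0.0081,-0.0007,0.0211,0.733,0.0,0.0104,-0.0007,0.0234,0.838,0.0,0.013,-0.0007,0.0255,0.942,0.0,0.0158,-0.0007,0.0273,1.047,0.0,0.0158,-0.0007,0.0273,1.047],
)

```text
time: 5.6
position: [0.5006, 0.1988, 0.0812]
ee_rot: [-0.519, 0.479, -0.479, 0.521]
wrist_force: [1.1, 3.6, 10.9]
grip_width: 0.0001
```

```bash
python3 - <<'E'
from h import *
s,im,d=look("wrist"); cv2.imwrite("pics/w5.png",im)
print(s["time"],s["position"],s["wrist_force"],s["ft_torque"])
E
```

```text
5.6 [0.50060354 0.19881758 0.0811557 ] [ 1.07840323  3.64126997 10.89725361] [ 0.60906232 -0.14100214 -0.03463288]
```

View pics/w5.png

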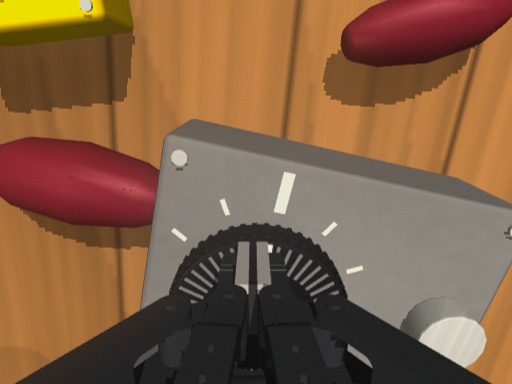

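The pointer, at (270,248), now points toward the long mark at (285,193). I'll lift straight off and check.

Call:
move_arm(
  targets=[0.0,0,-0.004,0,0,0.0,0,-0.012,0,0,0.0,0,-0.045,0,0,0.0,0,-0.085,0,0,0.0,0.0,-0.125,0,0,0.0,0.02,-0.16,0,0,0.0,0.03,-0.17,0,0,0.0,0.03,-0.17,0,0],
)

```text
time: 6.32
position: [0.5031, 0.167, 0.2536]
ee_rot: [-0.52, 0.476, -0.479, 0.523]
wrist_force: [0.4, 0.4, 0.5]
grip_width: -0.0004
```

```bash
python3 - <<'E'
from h import *
s,im,d=look("wrist"); cv2.imwrite("pics/w6.png",im)
print(s["time"],s["position"],s["wrist_force"],R.from_quat(s["ee_rot"]).as_matrix().round(3).tolist())
g=cv2.cvtColor(im,cv2.COLOR_BGR2HSV); w=((g[...,2]>200)&(g[...,1]<40)).astype(np.uint8)
n,l,st,ce=cv2.connectedComponentsWithStats(w)
for i in range(1,n):
    if 60<st[i,4]<400:
        P=np.array([ray_z("wrist",s,(x,y),.101 ) for y,x in np.argwhere(l==i)])[:,:2]
        u=np.linalg.svd(P-P.mean(0))[2][0]; print(st[i],P.mean(0).round(4),"dir deg",np.degrees(np.arctan2(u[1],u[0])).round(1)%180)
E
```

```text
6.3167 [0.50314703 0.16704228 0.25361738] [0.37743268 0.42120227 0.4765239 ] [[0.089, 0.005, 0.996], [-0.996, 0.0, 0.089], [0.0, -1.0, 0.005]]
[264  93  11  24 137] [0.5115 0.2273] dir deg 81.8
[254 127   7  36 167] [0.5044 0.1905] dir deg 90.3
[125 285  29  19 203] [0.3932 0.0198] dir deg 179.3
```

View pics/w6.png

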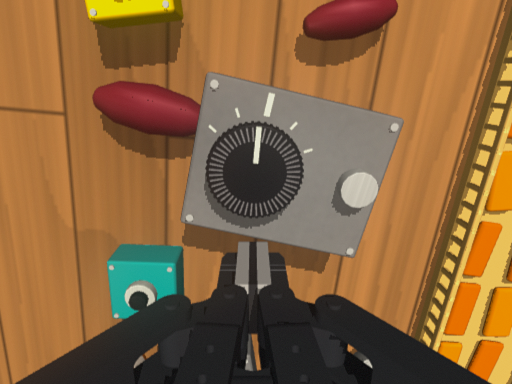

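```bash
cat > ptr.py <<'E'
from h import *
s,im,d=look("wrist")
f=im[...,1].astype(float)
def line(x0,y0,x1,y1,z,th):
    m=np.argwhere(f[y0:y1,x0:x1]>th)+[y0,x0]
    P=np.array([ray_z("wrist",s,(x,y),z)[:2] for y,x in m]); w=np.array([f[y,x] for y,x in m])
    u=np.linalg.svd(P-P.mean(0),full_matrices=False)[2][0]
    return P.mean(0).round(4),(np.degrees(np.arctan2(u[1],u[0]))%180).round(1),len(P),np.ptp((P-P.mean(0))@u).round(4)
print(s["time"])
print("pointer",line(246,122,272,172,.101,170)); print("mark",line(260,85,280,120,.075,215))
# dial centre by dark disc at top
g=(im.max(2)<60).astype(np.uint8)[105:235,195:315]; g=cv2.morphologyEx(g,cv2.MORPH_CLOSE,np.ones((9,9)))
c=max(cv2.findContours(g,0,2)[0],key=cv2.contourArea); e=cv2.fitEllipse(c); print(e, ray_z("wrist",s,np.array(e[0])+[195,105],.099).round(4))
K,T=cam2w("wrist",s)
h=cv2.resize(im[80:230,190:320],None,fx=4,fy=4,interpolation=cv2.INTER_CUBIC); cv2.imwrite("pics/ptr.png",h)
E
python3 ptr.py
```

```text
6.3667
pointer (array([0.5045, 0.1903]), np.float64(90.1), 195, np.float64(0.0338))
mark (array([0.5131, 0.2257]), np.float64(82.1), 127, np.float64(0.0208))
((60.157135009765625, 65.95516967773438), (95.0980453491211, 96.19627380371094), 73.42609405517578) [0.504  0.1659 0.099 ]
```

View pics/ptr.png

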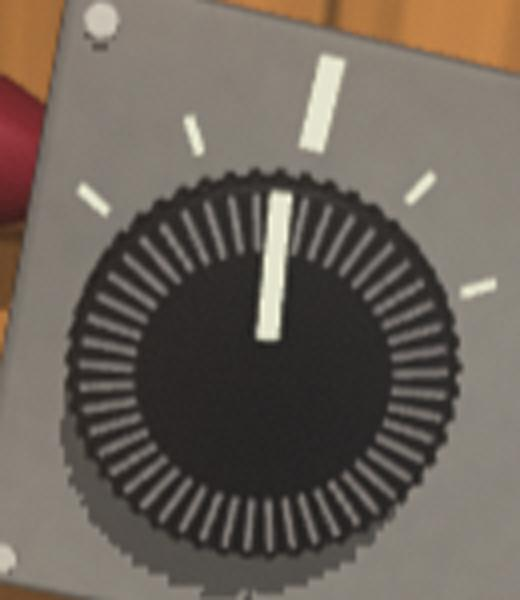

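The pointer rests about 8° short of the long mark (90° against 82°), outside the tolerance. I'll touch again at the same radius and sweep about 9° more.

Call:
move_arm(
  targets=[0.0,-0.0305,0.04,0.001,0,0.0,-0.0305,0.08,0.001,0,0.0,-0.0305,0.12,0.001,0,0.0,-0.0305,0.15,0.001,0,0.0,-0.0305,0.16,0.001,0,0.0,-0.0305,0.16,0.001,0,0.0,-0.0305,0.16,0.001,0],
)

```text
time: 7.0
position: [0.5004, 0.199, 0.0909]
ee_rot: [0.522, -0.477, 0.477, -0.522]
wrist_force: [0.4, -0.2, 0.2]
grip_width: 0.0003
```

Call:
move_arm(
  targets=[0.0,0,0.005,0,0,0.0,0,0.008,0,0,0.0,0,0.01,0,0,0.0,0,0.0105,0,0,0.0,0,0.0105,0,0,0.0,0.0,0.0105,0.0019,0.058,0.0,0.0002,0.0105,0.0038,0.116,0.0,0.0005,0.0105,0.0057,0.175,0.0,0.0005,0.0105,0.0057,0.175,0.0,0.0005,0.0105,0.0057,0.175],
)

```text
time: 7.83
position: [0.5072, 0.1993, 0.0817]
ee_rot: [0.477, -0.52, 0.521, -0.479]
wrist_force: [-0.4, 3.8, 10.2]
grip_width: 0.0001
```

Call:
move_arm(
  targets=[0.0,0,-0.002,0,0,0.0,0,-0.006,0,0,0.0,0,-0.012,0,0,0.0,0,-0.045,0,0,0.0,0,-0.085,0,-0.058,0.0,0.0,-0.125,0,-0.116,0.0,0.02,-0.16,0,-0.175,0.0,0.03,-0.17,0.001,-0.175,0.0,0.031,-0.17,0.001,-0.175,0.0,0.031,-0.17,0.001,-0.175],
)

```text
time: 8.67
position: [0.5045, 0.1674, 0.25]
ee_rot: [-0.521, 0.477, -0.478, 0.522]
wrist_force: [-0.4, 0.6, -1.3]
grip_width: -0.0001
```

```bash
python3 ptr.py; python3 - <<'E'
from h import *
s=robot.get_state(); print(s["position"],s["wrist_force"])
E
```

```text
8.6667
pointer (array([0.5097, 0.1899]), np.float64(79.1), 189, np.float64(0.0336))
mark (array([0.5132, 0.2258]), np.float64(82.3), 125, np.float64(0.0209))
((58.20201873779297, 65.75672912597656), (95.34725189208984, 96.6212158203125), 77.3919906616211) [0.504  0.1659 0.099 ]
[0.50418819 0.16775014 0.24892162] [-0.08692668 -0.0701686  -0.61976853]
```

View pics/ptr.png

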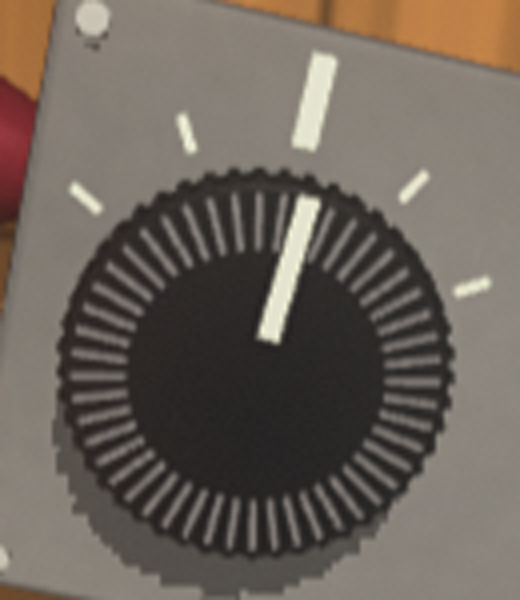

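```bash
cat > ang.py <<'E'
from h import *
def ang(s,im,box,z,th):
    x0,y0,x1,y1=box; m=np.argwhere(im[y0:y1,x0:x1].min(2)>th)+[y0,x0]
    P=np.array([ray_z("wrist",s,(x,y),z)[:2] for y,x in m]); u=np.linalg.svd(P-P.mean(0),full_matrices=False)[2][0]
    return len(P),P.mean(0).round(4),(np.degrees(np.arctan2(u[1],u[0]))%180).round(1)
E
python3 - <<'E'
from ang import *
im=cv2.imread("pics/w1.png"); s=dict(position=[0.49592807,0.15952864,0.25031636],ee_rot=[0.69,-0.153,0.153,-0.69])
print("w1 ptr",ang(s,im,(258,128,278,170),.101,160),"mark",ang(s,im,(306,143,336,162),.075,195))
s,im,d=look("wrist"); print(s["time"],s["wrist_force"])
print("now ptr",ang(s,im,(246,122,275,172),.101,160),"mark",ang(s,im,(260,85,280,120),.075,195))
robot.read_camera("top"); 
E
```

```text
w1 ptr (191, array([0.4839, 0.1787]), np.float64(142.1)) mark (107, array([0.5143, 0.2245]), np.float64(81.4))
8.7167 [-0.08692668 -0.0701686  -0.61976853]
now ptr (189, array([0.5096, 0.1897]), np.float64(79.3)) mark (125, array([0.5131, 0.2256]), np.float64(82.5))
```

By the same method the pointer was 60.7° from the mark at the start and is now 3° past it, at about 1.10 rad. That is within tolerance and steady, so I'll go to the larger button.

Call:
move_arm(
  targets=[0.0,0.483,0,-0.017,0,0.0,0.483,0,-0.017,0,0.0,0.483,0,-0.017,0,0.0,0.483,0,-0.017,0,0.0,0.483,0,-0.017,0,0.0,0.483,0,-0.017,0,0.0,0.483,0,-0.017,0,0.0,0.483,0,-0.017,0,0.0,0.483,0,-0.017,0,0.0,0.483,0,-0.017,0,0.0,0.483,0,-0.017,0,0.0,0.483,0,-0.017,0,0.0,0.483,0,-0.017,0,0.0,0.483,0,-0.017,0,0.0,0.483,0,-0.017,0],
)

```text
time: 10.07
position: [0.531, -0.3139, 0.2488]
ee_rot: [-0.522, 0.478, -0.476, 0.522]
wrist_force: [-0.8, -0.4, 0.6]
grip_width: -0.0
```

```bash
python3 - <<'E'
from h import *
s,im,d=look("wrist"); cv2.imwrite("pics/w8.png",im)
print(s["time"],s["position"],s["wrist_force"],s["q"].round(2) if hasattr(s["q"],"round") else s["q"],R.from_quat(s["ee_rot"]).as_matrix().round(3).tolist())
for n in ["start_button_top","stop_button_top"]:
    for r in robot.pinpoint("wrist",n): print(n,r["p"],r["uv"],ray_z("wrist",s,r["uv"],.072).round(4))
E
```

```text
10.0667 [ 0.53098367 -0.31385176  0.24878405] [-0.76680578 -0.38700691  0.57615996] [-0.66  0.23  1.28  0.    1.64 -0.75] [[0.09, -0.001, 0.996], [-0.996, 0.001, 0.09], [-0.001, -1.0, -0.001]]
stop_button_top 0.64 [88.2, 166.3] [ 0.3628 -0.3327  0.072 ]
```

View pics/w8.png

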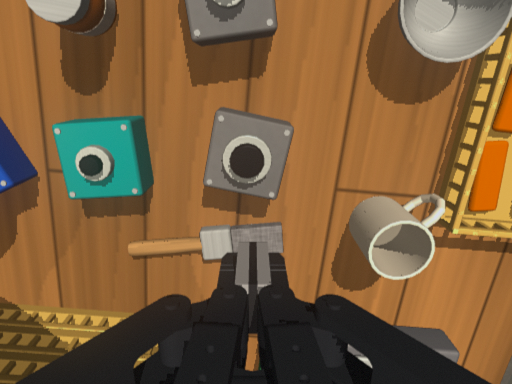

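The larger button is at (246,159). Its cap is about 36 px across, which is about 36 mm at this distance. The smaller grey one is at the top edge, and the brush at (240,240) lies flat nearby.

```bash
python3 - <<'E'
from h import *
s=robot.get_state(); im=cv2.imread("pics/w8.png")
m=(im.max(2)<70).astype(np.uint8)[130:190,215:280]
c=max(cv2.findContours(m,0,2)[0],key=cv2.contourArea); e=cv2.fitEllipse(c); uv=np.array(e[0])+[215,130]
p=ray_z("wrist",s,uv,.072); Rm=R.from_quat(s["ee_rot"]).as_matrix()
print(e[1],uv,p,"tool shift",(Rm.T@(p-s["position"])).round(4))
E
```

```text
(32.714454650878906, 33.22673797607422) [246.45067787 160.53587341] [ 0.52335741 -0.31207751  0.072     ] tool shift [-0.0021  0.1779 -0.0077]
```

Call:
move_arm(
  targets=[0.0,-0.002,0.04,-0.0077,0,0.0,-0.002,0.08,-0.0077,0,0.0,-0.002,0.12,-0.0077,0,0.0,-0.002,0.155,-0.0077,0,0.0,-0.002,0.175,-0.0077,0,0.0,-0.002,0.185,-0.0077,0,0.0,-0.002,0.185,-0.0077,0,0.0,-0.002,0.185,-0.0077,0],
)

```text
time: 10.88
position: [0.5236, -0.3133, 0.066]
ee_rot: [-0.522, 0.476, -0.477, 0.522]
wrist_force: [-0.5, -0.5, 0.0]
grip_width: -0.0001
```

Call:
move_arm(
  targets=[0.0,0,0.003,0,0,0.0,0,0.006,0,0,0.0,0,0.009,0,0,0.0,0,0.011,0,0,0.0,0,0.012,0,0,0.0,0,0.012,0,0],
)

```text
time: 11.38
position: [0.5233, -0.3136, 0.053]
ee_rot: [-0.522, 0.477, -0.477, 0.522]
wrist_force: [2.6, 0.2, 3.1]
grip_width: -0.0
```

Call:
move_arm(
  targets=[0.0,0,0.001,0,0,0.0,0,0.002,0,0,0.0,0,0.003,0,0,0.0,0,0.003,0,0],
)

```text
time: 11.72
position: [0.5233, -0.3137, 0.0503]
ee_rot: [-0.522, 0.477, -0.477, 0.522]
wrist_force: [1.4, -0.4, 6.9]
grip_width: 0.0001
```

Call:
move_arm(
  targets=[0.0,0,0.001,0,0,0.0,0,0.0015,0,0,0.0,0,0.0015,0,0,0.0,0,0.0015,0,0],
)

```text
time: 12.05
position: [0.5235, -0.3137, 0.05]
ee_rot: [-0.522, 0.476, -0.478, 0.522]
wrist_force: [-2.6, 3.6, 22.3]
grip_width: -0.0001
```

Force rose to 22 N with no further travel, so the button is fully down. I'll lift off.

Call:
move_arm(
  targets=[0.0,0,-0.004,0,0,0.0,0,-0.012,0,0,0.0,0,-0.04,0,0,0.0,0,-0.08,0,0,0.0,0,-0.12,0,0,0.0,0,-0.16,0,0,0.0,0,-0.2,0,0,0.0,0,-0.2,0,0],
)

```text
time: 12.72
position: [0.5242, -0.3143, 0.2568]
ee_rot: [-0.522, 0.474, -0.48, 0.522]
wrist_force: [0.2, -1.9, 1.3]
grip_width: -0.0
```

```bash
python3 - <<'E'
from h import *
s,im,d=look("wrist"); K,T=cam2w("wrist",s)
u=(np.linalg.inv(T)@np.array([.5234,-.3121,.072,1]))[:3]; uv=(K@u/u[2])[:2].round().astype(int)
print(s["time"],s["position"],s["wrist_force"])
dd=d[uv[1]-6:uv[1]+7,uv[0]-6:uv[0]+7]; v,h=np.mgrid[uv[1]-6:uv[1]+7,uv[0]-6:uv[0]+7]
P=np.einsum('ij,jhw->ihw',np.linalg.inv(K),np.stack([h,v,np.ones_like(h)]))*dd
print("button top z",np.median((T[:3,:3]@P.reshape(3,-1))[2]+T[2,3]))
t0=cv2.imread("pics/top.png"); _,t,_=look("top"); cv2.imwrite("pics/top2.png",np.hstack([cv2.resize(t[90:290,120:420],(600,400))]))
E
```

```text
12.7167 [ 0.52418498 -0.31430785  0.25683809] [ 0.23277333 -1.94919002  1.28726037]
button top z 0.07220111594842837
```

View pics/top2.png

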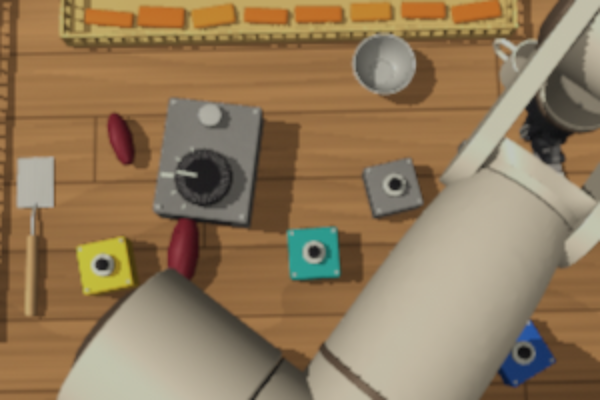

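The pointer, at about (185,174), lies at the long mark. The loose things are in place, and the pressed button is back up at z = 0.072.

```bash
python3 -c "
from cell import robot
print(robot.finish_job())"
```

```text
the job is handed in; nothing more can be done
None
```

The dial is set at the long mark, and the larger button has been pressed fully down and has come up again. I handed the job in at about 13 s of the 46 s allowed; no verdict is reported.

- **Dial:** the first 60° sweep left the pointer about 8° short, and it did not snap into the click as the description said it would. A second touch of about 10° brought it to about 3° past the mark, roughly 1.10 rad. That is inside the 0.927 to 1.167 rad band and was steady after release, but it is not centred in the click.
- **Button:** the force rose to 22 N with no further travel, so it was fully down. Afterwards its top measured 72.2 mm above the table, which means it is up.
- **Loose things:** the small potato, meter, scraper and bowl looked unmoved in the last top view. The arm covered the brush and jar, part of the mug and the end of the big potato. I did not go near any of them, and the smaller button was not touched.
- **Disagreement:** with the fingers shut, the tips were about 16 to 20 mm behind the TCP, not 11 mm ahead as stated. I found each contact by force instead.

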